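Slide the glue pan onto the hot spot and switch on the warmer

TASK

Slide the copper glue pan along the warmer onto the red spot under the right-hand wire rack without ever lifting or tipping it: draw it by its brass lug out into the open middle and let go, then take it by the wooden handle and push it in until it stands centred on the red spot, its handle pointing straight out into the open middle. Let go of the pan, then push the switch lever fully over to its far side, on. Leave the bowls, the dish, the jar and the brush where they are.

Things in the scene. Friction and masses are not known exactly. Their poses are not given: they have to be found in the camera images.
- pan: Copper glue pan, open, round, 90 mm across, 55 mm high, 0.4 to 0.75 kg. Origin: centre of its underside, z up. A straight wooden handle points along its +y, a brass lug along its -y, both rigid and level and gripped across (along the pan's x) from above. It starts on the grey mark, handle under the left rack, pointing roughly along the warmer's +y; lug in the open.
- pan_handle (a point): Grip point on the handle: 118 mm from the pan's axis along its +y, 40 mm above its underside, at the handle's mid height. The handle is 16 mm wide, 12 mm tall and ends 147 mm from the axis.
- pan_lug (a point): Grip point on the brass lug: 64 mm from the pan's axis along its -y, 40 mm above its underside, at the lug's mid height. The lug is 14 mm wide, 12 mm tall and ends 76 mm from the axis.
- warmer: Fixed smooth steel plate, 330 (x) by 620 mm (y), top 30 mm above the table. Origin: centre of its underside, on the table. Wire racks span its ends, underside 125 mm, top 131 mm above the table: left y = 215 to 305 mm (tablets on it to 139 mm), right y = -115 to -285 mm; legs at x = +-140, y = -215, -285, 285 mm. Open above between the racks. Flat grey start mark at y = 165 mm.
- spot_red: Red round mark, 100 mm across, white centre dot, flat on the warmer plate under the right rack. Origin: its centre, at the plate's top. It lies at y = -165 mm in the warmer's frame and x = -55 or +55 mm; a blue mark takes the other place.
- spot_blue: Blue round mark like the red one, beside it. Not the one wanted. Origin: its centre.
- switch_base: Fixed grey block of the warmer's switch, 70 x 50 x 25 mm, on the table to the right of the warmer. Origin: centre of its underside. Its lever swings in its own xz plane about an axis along its y, 22 mm above the table over the origin.
- switch (a joint): Angle of the lever, 0 to 1.0 rad. At 0 (off) it leans 0.5 rad from upright to the block's -x side, at 1.0 (on) 0.5 rad to its +x side, against a stop. Light friction (under 1 N at the ball); it stays where it is left.
- switch_tip (a point): Centre of the red ball (26 mm across) at the end of the lever, 80 mm from its axis; the rod is 10 mm thick.
- dish: Bystander: small white dish, 48 mm across, 22 mm high, standing on the warmer plate near its far long edge. Origin: centre of its underside.
- bowl_gold: Bystander: yellow bowl, 100 mm across, 35 mm high, on the table. Origin: centre of its underside.
- bowl_celadon: Bystander: green bowl, 110 mm across, 55 mm high, on the table to the left of the warmer. Origin: centre of its underside.
- bowl_dark: Bystander: blue bowl, 104 mm across, 50 mm high, on the table. Origin: centre of its underside.
- bowl_plum: Bystander: reddish-brown bowl, 90 mm across, 40 mm high, on the table to the left of the warmer. Origin: centre of its underside.
- brush: Bystander: brush, 180 mm long, lying on the table to the right, on the robot's side of the switch.
- jar: Bystander: amber jar with a white cap, 60 mm across, 80 mm high, on the table beyond the switch. Origin: centre of its underside.
Mind the look-alikes: they are no part of the job. Leave any purple look-alike of the switch_base alone. There is more than one size of the pan; the one meant has the size given above.

How it is judged:
On the way, in this order (a step that is already met when the one before it is completed fails the run):
1. the pan stands released in the open middle of the warmer, its handle's grip point clear of the left rack (y of pan_handle in the frame of warmer below 0.19 m and y of pan in the frame of warmer above -0.09 m and contact force between the fingers and pan below 0.2 N), for 0.2 s.
2. the pan stands released on the red spot, handle out, the switch still off (horizontal distance between pan and spot_red below 0.012 m and angle between the y axis of pan and the y axis of warmer, either way round below 0.35 rad and y of pan_handle in the frame of warmer above -0.12 m and z of pan in the frame of warmer between 0.027 and 0.033 m and angle between pan's own z axis and vertical below 0.05 rad and linear speed of pan below 0.01 m/s and contact force between the fingers and pan below 0.2 N and value of joint switch below 0.6 rad), for 0.2 s.
3. the switch lever is fully over (value of joint switch above 0.88 rad), for 0.1 s.
At the end, for the whole second after the job is handed in: The pan stands flat and at rest on the warmer plate, its axis within 12 mm of the red spot's centre, its handle out to the open middle within 0.35 rad of the warmer's y direction, and the switch lever is past 0.88 rad (horizontal distance between pan and spot_red below 0.012 m and angle between the y axis of pan and the y axis of warmer, either way round below 0.35 rad and y of pan_handle in the frame of warmer above -0.12 m and z of pan in the frame of warmer between 0.027 and 0.033 m and angle between pan's own z axis and vertical below 0.05 rad and linear speed of pan below 0.01 m/s and value of joint switch above 0.88 rad); the robot touches nothing.
It fails at once if the pan is lifted more than 8 mm off the plate, tipped more than 0.15 rad or pushed off the plate (z of pan in the frame of warmer above 0.038 m or angle between pan's own z axis and vertical above 0.15 rad or z of pan in the frame of warmer below 0.02 m).
It fails at once if a bystander is moved more than 30 mm (distance of any of dish, bowl_gold, bowl_celadon, bowl_dark, bowl_plum, brush, jar from where it was at the start of the episode above 0.03 m).
It also fails if it takes over 59 s, if anything falls off the work surface, if the arm or the gripper's body presses on something with over 40 N, if the wrist force passes 120 N, or if a joint passes its speed limit or range.

ROBOT

A 6-joint arm with a two-finger parallel gripper is mounted at the origin on the work surface. World frame = base frame: x ahead of the robot, y to its left, z up, the work surface at z = 0. Lengths are in m, angles in rad, forces in N, time in s.
With the tool pointing down it reaches from about 0.35 to 1 m from the base axis. Payload 7.1 kg.
Tool frame: the origin (TCP) lies between the finger pads; the fingertips stand 8 mm ahead of it and the grasp point (between the pads) lies 11 mm behind it (arm.tip_reach is the distance from the TCP to the fingertips, in m); z points along the fingers, y is the line along which they close (so a half turn about z gives the same grasp; the last joint's range is limited). The gripper opens to 85 mm and grips with 20 to 120 N. Pads are 22 mm wide; open, the fingers measure 114 mm over their backs; the gripper's body (76 mm by 85 mm) begins 54 mm behind the grasp point. The pads swing forward as they close: fully open they stand 13 mm farther back than shut.
Start: joints at [-1.242, 0.423, 1.63, -0, 1.089, -0.019], TCP at [0.213, -0.588, 0.239] pointing down, gripper open.
Joint ranges: [-3, 3], [-0.9, 2.11], [0.09, 2.58], [-1.31, 4.45], [0.11, 2.69], [-2.54, 2.54]. Speed limits (rad/s): [2.39, 2.39, 3.01, 3.14, 3.14, 3.14].

INTERFACE

Orientations are given as a 3x3 rotation matrix whose columns are the frame's x, y, z axes.
In Python, from station import observe, get_image, ticket, nets, arm gives the robot as it stands.
- The arm moves only by the shell command python3 -m crank 'ROWS' [FORCE]. ROWS is a JSON object of lists of equal length, an entry for each row: "gripper": the opening, from -1 (shut) to 1 (fully open); "translation": the shift along the tool's x, y, z in mm, a list of three; "turn": the turn, a rotation vector about the tool's x, y, z in degrees, a list of three. In form: {"gripper": [gripper, ...], "translation": [[x, y, z], ...], "turn": [[ax, ay, az], ...]}. A call has 1 to 8 rows; each row shifts and turns the commanded pose from where the row before left it, along the tool's axes as they then stand; what a row does not reach is not made up. A row lasts 1/10 s, in which the tool goes at most 50 mm and 8.59 degrees, less where a joint would pass 70% of its speed; a pose out of reach is approached as far as the arm can. A call is refused whole if a number of a shift passes 50 or a number of a turn 8.59, either way. A call with a gripper value outside its range is refused whole. The fingers move at their own pace and stop on an object; FORCE is the grip in N (left out, the last holds). Time passes only in rows, so rows that do not move let the fingers close. It gives the time, the measured TCP pose, the force, the opening and the grip force at its end, in the units of the state.
- observe(): the state, without advancing time (a new reading comes with each control period).
- get_image(name): name is "scene" or "top" or "wrist"; returns a dict with "frame" (400x640x3 uint8, red, green, blue), "fx", "fy", "cx", "cy" (pixels), "pose" (4x4, takes a point from camera to world coordinates). Camera axes: x right, y up, looking along -z (the intrinsics and any distortion apply to the point x, -y, -z); pixel columns grow to the right and rows downward; lengths in m; the calibration is good to about 2 mm. A picture is of the moment at which its call begins. There is no depth.
- ticket.close_job(): hands the job in; it is judged then, once.
Trained networks look in a picture, given as the dict that the camera call returned (one of the last four; its "shot" number tells which), for a name from the list of things; names that differ only in an ending like _2 or _b are one class to them, and where a whole thing is asked for, a point or a joint stands for the part that bears it (a point fixed in the world has none). Each returns a list of dicts, best first, with "p" (0 to 1); they miss things now and then, are a little off and sometimes report something else, mostly with a low value. They report only what shows in the picture. A call takes as long as a camera call. They do not tell look-alikes from the thing itself.
- nets.search_frame(picture, query): "extent" ([left, top, right, bottom] in pixels, round what is visible of it).
The state is a dict: "time": time; "joints": joint angles; "joint_velocities": joint speeds; "tau": joint torques, N m; "position": TCP position; "eef_rot": TCP orientation; "contact_force": force on the tool from outside, world axes, zero at the start; "moment": the same for the moment, N m; "gripper_width": opening from 0.0 (shut) to 1.0 (fully open); "finger_force": force on a finger pad.
Only numpy, scipy, OpenCV 4.12 (cv2) and the standard library are available. Lean on these libraries where they do the work, as an engineer would, in place of code of your own. Each camera call takes 0.05 s, during which the arm holds its last target. There are 200 camera calls.

## Working session

There is one attempt and no reset: what is moved stays moved. The work goes in short steps, Python scripts to look and compute and a shell command to move; the robot and the scene stay as the last step left them, time stands still between calls to the robot, and variables do not carry over. Pictures are saved under pics/ and viewed, at most 10 in all, crops included, and the job is handed in when it is done.

```bash
mkdir -p pics; ls
python3 - <<'E'
from station import observe,get_image,nets
import cv2,numpy as np
o=observe();print(o['time'],o['position'],o['eef_rot'],o['gripper_width'])
for n in ["scene","top"]:
    g=get_image(n);cv2.imwrite(f"pics/{n}0.png",g["frame"][:,:,::-1])
    print(n,g['fx'],g['fy'],g['cx'],g['cy'],np.round(g['pose'],4).tolist(),[k for k in g])
    for q in ["pan","spot_red","spot_blue","switch_base","switch","dish","warmer","brush","jar"]:
        print(q,[(np.round(d['extent']).tolist(),round(d['p'],2)) for d in nets.search_frame(g,q)][:4])
E
```

```text
pics
0.0 [ 0.2128796  -0.58703821  0.23854471] [[ 9.40110643e-01  3.40869074e-01 -5.03684404e-04]
 [ 3.40869444e-01 -9.40109459e-01  1.49258898e-03]
 [ 3.52589505e-05 -1.57488941e-03 -9.99998759e-01]] 1.0006695318083083
scene 504.3161367164481 504.3161367164481 323.2125785663756 197.1037110623151 [[-0.0119, -0.768, 0.6404, 1.6392], [0.9999, -0.0086, 0.0084, 0.0046], [-0.001, 0.6405, 0.768, 1.4222], [0.0, 0.0, 0.0, 1.0]] ['frame', 'fx', 'fy', 'cx', 'cy', 'pose', 'shot']
pan [([376.0, 266.0, 417.0, 301.0], 0.79), ([353.0, 188.0, 389.0, 216.0], 0.73), ([213.0, 146.0, 225.0, 180.0], 0.4)]
spot_red [([210.0, 146.0, 227.0, 180.0], 0.64), ([263.0, 217.0, 294.0, 238.0], 0.58)]
spot_blue [([264.0, 194.0, 289.0, 216.0], 0.76)]
switch_base [([153.0, 215.0, 177.0, 256.0], 0.98), ([195.0, 194.0, 210.0, 225.0], 0.77), ([167.0, 182.0, 185.0, 217.0], 0.55)]
switch [([166.0, 182.0, 175.0, 203.0], 0.55), ([158.0, 217.0, 166.0, 239.0], 0.43)]
dish [([337.0, 236.0, 350.0, 248.0], 0.53), ([233.0, 160.0, 427.0, 258.0], 0.45)]
warmer [([235.0, 157.0, 426.0, 258.0], 0.66)]
brush [([213.0, 145.0, 225.0, 183.
[... 326 characters left out ...]
.0, 1.0]] ['frame', 'fx', 'fy', 'cx', 'cy', 'pose', 'shot']
pan [([223.0, 187.0, 269.0, 222.0], 0.89), ([196.0, 85.0, 240.0, 126.0], 0.55)]
spot_red [([338.0, 156.0, 373.0, 192.0], 0.66)]
spot_blue [([344.0, 195.0, 379.0, 230.0], 0.88), ([223.0, 192.0, 268.0, 221.0], 0.46)]
switch_base [([470.0, 143.0, 498.0, 170.0], 0.87), ([436.0, 185.0, 458.0, 212.0], 0.79), ([470.0, 192.0, 498.0, 221.0], 0.78)]
switch [([484.0, 206.0, 503.0, 223.0], 0.66)]
dish [([223.0, 191.0, 268.0, 221.0], 0.39), ([422.0, 136.0, 448.0, 161.0], 0.24)]
warmer [([182.0, 130.0, 414.0, 270.0], 0.96)]
brush [([434.0, 258.0, 448.0, 319.0], 0.81)]
jar [([420.0, 137.0, 449.0, 159.0], 0.67), ([180.0, 131.0, 412.0, 269.0], 0.4)]
```

Run:
```python
import cv2
t=cv2.imread("pics/top0.png")[60:340,130:530];cv2.imwrite("pics/topc.png",cv2.resize(t,None,fx=2,fy=2,interpolation=cv2.INTER_CUBIC))
s=cv2.imread("pics/scene0.png")[130:310,130:470];cv2.imwrite("pics/scc.png",cv2.resize(s,None,fx=2.35,fy=2.35,interpolation=cv2.INTER_CUBIC))
```

```text
(no output)
```

View pics/topc.png

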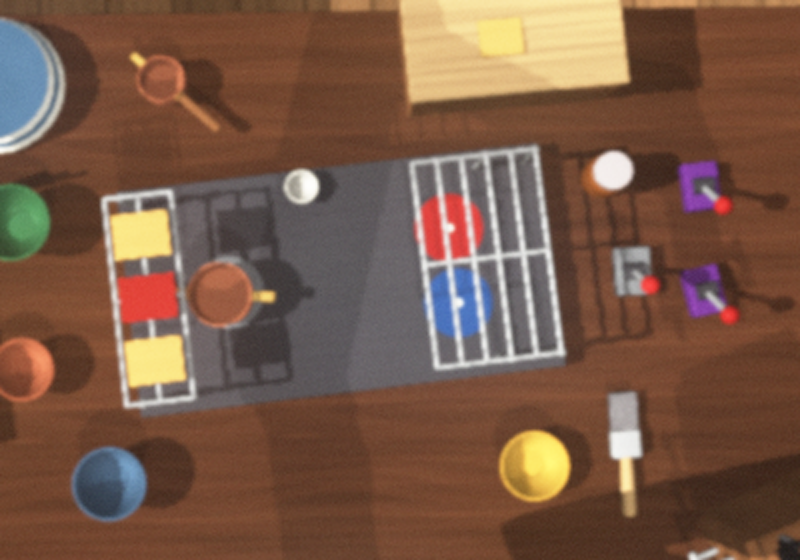

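View pics/scc.png

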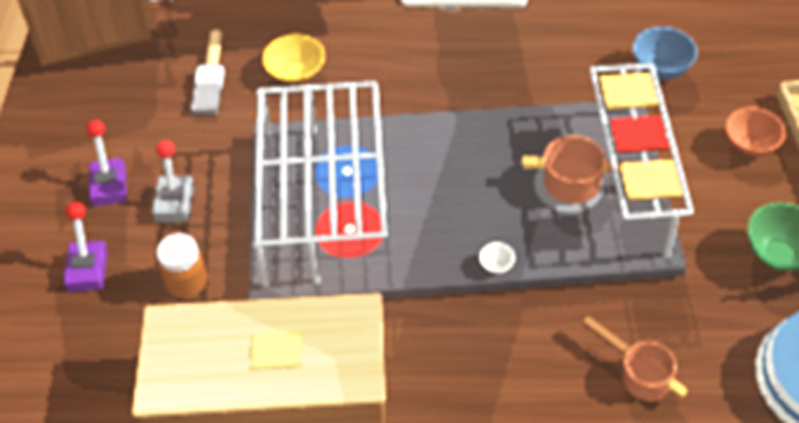

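```bash
cat > h.py <<'E'
import numpy as np,cv2
from station import observe,get_image,nets
def ray(g,u,v,z):
    P=g['pose'];d=P[:3,:3]@np.array([(u-g['cx'])/g['fx'],-(v-g['cy'])/g['fy'],-1]);c=P[:3,3]
    return (c+d*(z-c[2])/d[2])
def proj(g,p):
    P=g['pose'];q=P[:3,:3].T@(np.asarray(p)-P[:3,3]);return np.array([g['cx']+g['fx']*q[0]/-q[2],g['cy']+g['fy']*q[1]/q[2]])
def blobs(g,lo,hi,amin=20):
    h=cv2.cvtColor(g['frame'],cv2.COLOR_RGB2HSV);m=cv2.inRange(h,np.array(lo),np.array(hi))
    n,l,s,c=cv2.connectedComponentsWithStats(m);return [(c[i].round(1).tolist(),s[i].tolist()) for i in range(1,n) if s[i][4]>=amin]
E
python3 - <<'E'
from h import *
from scipy.optimize import least_squares
t=get_image("top");s=get_image("scene")
T=lambda u,v:(u/2+130,v/2+60); S=lambda u,v:(u/2.35+130,v/2.35+130)
R=[(412,161),(539,149),(563,354),(438,368),(103,197),(173,192),(194,398),(127,406)]
W=[(1,-115),(1,-285),(-1,-285),(-1,-115),(1,305),(1,215),(-1,215),(-1,305)]
def f(p):
    cx,cy,a,w=p;r=[];Rm=np.array([[np.cos(a),-np.sin(a)],[np.sin(a),np.cos(a)]])
    for (u,v),(sx,y) in zip(R,W): r+=list(proj(t,[*(Rm@[sx*w,y/1000]+[cx,cy]),.131])-T(u,v))
    for (u,v),x in (((449.5,228),.055),((459,302),-.055)): r+=list(proj(t,[*(Rm@[x,-.165]+[cx,cy]),.03])-T(u,v))
    return np.array(r)
q=least_squares(f,[.5,0,0,.145],loss='soft_l1');print(q.x,f(q.x).round(1))
for n,u,v,z in(("red",449.5,228,.03),("blue",459,302,.03),("panrim",222,295,.085),("lugend",274,296,.073),("decoyrim",161,79,.05),("ball",650,285,.092),("swbase",633,272,.025),("ballp1",723,205,.092),("ballp2",730,315,.092),("dish",302,186,.05),("jar",613,171,.08)):print(n,ray(t,*T(u,v),z).round(4))
for n,u,v,z in(("red",349,229,.03),("blue",347,171,.03),("panrim",575,160,.085),("lugend",523,162,.073),("ball",165,149,.092),("jar",181,250,.08)):print("s",n,ray(s,*S(u,v),z).round(4))
print("hsvred",blobs(t,(0,190,120),(8,255,255)),blobs(s,(0,190,120),(8,255,255)))
E
```

```text
[ 0.54184803 -0.00621196  0.09975257  0.14087533] [ 0.7  0.7 -1.2 -0.4 -0.2 -0.3  0.1  0.2  0.9  0.3 -0.9 -1.   0.2 -0.1
  0.1 -0.1  0.   0.  -0.1  0.4]
red [ 0.6131 -0.1648  0.03  ]
blue [ 0.5049 -0.1763  0.03  ]
panrim [0.5191 0.1607 0.085 ]
lugend [0.5168 0.0893 0.073 ]
decoyrim [0.833  0.2488 0.05  ]
ball [ 0.5223 -0.4378  0.092 ]
swbase [ 0.5445 -0.4339  0.025 ]
ballp1 [ 0.6332 -0.5448  0.092 ]
ballp2 [ 0.4783 -0.5494  0.092 ]
dish [0.6751 0.0485 0.05  ]
jar [ 0.6855 -0.3937  0.08  ]
s red [ 0.6152 -0.1619  0.03  ]
s blue [ 0.5063 -0.1725  0.03  ]
s panrim [0.5266 0.1675 0.085 ]
s lugend [0.5213 0.0919 0.073 ]
s ball [ 0.5181 -0.4352  0.092 ]
s jar [ 0.6906 -0.3862  0.08  ]
hsvred [([492.0, 162.7], [488, 159, 8, 8, 41]), ([201.9, 207.2], [191, 198, 25, 22, 229]), ([456.4, 201.8], [453, 199, 7, 7, 23]), ([494.8, 217.3], [491, 213, 8, 9, 48])] [([169.4, 184.4], [167, 181, 7, 7, 21]), ([161.3, 219.1], [158, 216, 8, 7, 29])]
```

```bash
cat >> h.py <<'E'
def plan(x,y,z,yaw,n):
    """rows (mm, deg) in tool axes taking the tool, pointing down, to xyz with its y axis at world yaw (deg)"""
    o=observe();R=np.array(o['eef_rot']);p=np.array(o['position']);a=np.degrees(np.arctan2(R[1,1],R[0,1]))
    print("t",o['time'],"pos",p.round(4),"yaw",a.round(2),"tilt",R[:,2].round(3),"w",round(o['gripper_width'],3),"F",np.round(o['contact_force'],1),"ff",o['finger_force'])
    d=(yaw-a+180)%360-180;st=(np.array([x,y,z])-p)/n*1000;out=[]
    for i in range(n):
        b=np.radians(a+d*i/n);Y=np.array([np.cos(b),np.sin(b),0]);X=np.array([-Y[1],Y[0],0]);
        out.append([round(st@X,1),round(st@Y,1),round(-st[2],1)])
    print(out,"turn z each",round(-d/n,2))
E
python3 -c "
from h import *
plan(.515,.085,.24,-2.5,16)"
```

```text
t 1.1 pos [ 0.213  -0.5875  0.2393] yaw -70.07 tilt [ 0.  0. -1.] w 1.002 F [-0.   0.1 -0. ] ff 0.0
[[np.float64(32.1), np.float64(-33.1), np.float64(-0.0)], [np.float64(34.4), np.float64(-30.6), np.float64(-0.0)], [np.float64(36.6), np.float64(-28.0), np.float64(-0.0)], [np.float64(38.5), np.float64(-25.2), np.float64(-0.0)], [np.float64(40.3), np.float64(-22.3), np.float64(-0.0)], [np.float64(41.8), np.float64(-19.3), np.float64(-0.0)], [np.float64(43.1), np.float64(-16.2), np.float64(-0.0)], [np.float64(44.2), np.float64(-13.0), np.float64(-0.0)], [np.float64(45.1), np.float64(-9.7), np.float64(-0.0)], [np.float64(45.6), np.float64(-6.3), np.float64(-0.0)], [np.float64(46.0), np.float64(-2.9), np.float64(-0.0)], [np.float64(46.1), np.float64(0.5), np.float64(-0.0)], [np.float64(45.9), np.float64(3.8), np.float64(-0.0)], [np.float64(45.5), np.float64(7.2), np.float64(-0.0)], [np.float64(44.9), np.float64(10.5), np.float64(-0.0)], [np.float64(44.0), np.float64(13.8), np.float64(-0.0)]] turn z each -4.22
```

```bash
python3 -m crank '{"gripper":[1,1,1,1,1,1,1,1],"translation":[[32,-33,0],[34.5,-30.5,0],[36.5,-28,0],[38.5,-25,0],[40.5,-22.5,0],[42,-19.5,0],[43,-16,0],[44,-13,0]],"turn":[[0,0,-4.2],[0,0,-4.2],[0,0,-4.2],[0,0,-4.2],[0,0,-4.2],[0,0,-4.2],[0,0,-4.2],[0,0,-4.2]]}' 30
python3 -m crank '{"gripper":[1,1,1,1,1,1,1,1],"translation":[[45,-9.5,0],[45.5,-6.5,0],[46,-3,0],[46,0.5,0],[46,4,0],[45.5,7,0],[45,10.5,0],[44,14,0]],"turn":[[0,0,-4.2],[0,0,-4.2],[0,0,-4.2],[0,0,-4.2],[0,0,-4.2],[0,0,-4.2],[0,0,-4.2],[0,0,-4.2]]}'
python3 -m crank '{"gripper":[0.2],"translation":[[0,0,0]],"turn":[[0,0,0]]}'
python3 - <<'E'
from h import *
plan(.515,.085,.24,-2.5,1)
g=get_image("wrist");cv2.imwrite("pics/w1.png",g['frame'][:,:,::-1]);print(g['fx'],g['cx'],g['cy'],np.round(g['pose'],3).tolist())
for p in [(.519,.162,.085),(.518,.098,.073),(.613,-.165,.03)]:print(proj(g,p).round(0))
E
```

```text
time: 1.9
position: [0.3651, -0.2502, 0.2396]
eef_rot: [[0.592, 0.806, 0.001], [0.806, -0.592, -0.0], [0.0, 0.001, -1.0]]
contact_force: [0.7, -0.6, -0.6]
gripper_width: 1.001
finger_force: 0.0
time: 2.7
position: [0.5176, 0.0858, 0.2396]
eef_rot: [[0.047, 0.999, 0.001], [0.999, -0.047, 0.0], [0.0, 0.001, -1.0]]
contact_force: [1.7, -1.1, 0.2]
gripper_width: 0.996
finger_force: 0.0
time: 2.8
position: [0.5194, 0.0881, 0.2397]
eef_rot: [[0.044, 0.999, 0.003], [0.999, -0.044, 0.001], [0.002, 0.003, -1.0]]
contact_force: [-0.2, 0.6, 0.6]
gripper_width: 0.855
finger_force: 0.0
t 2.8 pos [0.5194 0.0881 0.2397] yaw -2.51 tilt [ 0.003  0.001 -1.   ] w 0.855 F [-0.2  0.6  0.6] ff 0.0
[[np.float64(-3.3), np.float64(-4.2), np.float64(-0.3)]] turn z each -0.01
298.3402732997702 318.97566741928273 203.8046165297303 [[0.999, 0.042, 0.012, 0.522], [-0.044, 0.95, 0.31, 0.168], [0.002, -0.311, 0.951, 0.374], [0.0, 0.0, 0.0, 1.0]]
[315. 113.]
[318. 178.]
[392. 347.]
```

View pics/w1.png

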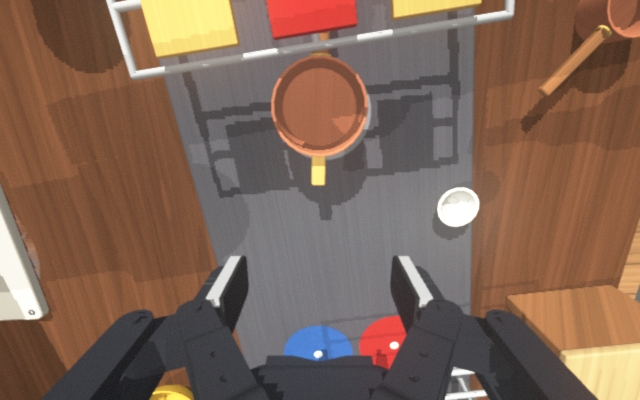

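Run:
```python
from h import *
g=get_image("wrist")
i=g['frame']
m=cv2.inRange(cv2.cvtColor(i,cv2.COLOR_RGB2HSV),(15,120,120),(35,255,255));m[:140]=0;m[200:]=0;m[:,:290]=0;m[:,350:]=0
v,u=np.where(m>0);print("lug",u.min(),u.max(),v.min(),v.max())
e=[ray(g,x,y,.076)for x,y in((np.mean(u[v>v.max()-4]),v.max()+.5),(np.mean(u[v<v.min()+5]),v.min()+2))];print(np.round(e,4))
c=[ray(g,x,104,.085) for x in(272,320,368)]+[ray(g,320,y,.085) for y in(54,154)];print(np.round(c,4))
for n,p in(("red",(394,346)),("blue",(318,354))):print(n,ray(g,*p,.03).round(4))
print("dish",ray(g,458,207,.05).round(4))
```

```text
lug 313 326 154 182
[[0.5189 0.0914 0.076 ]
 [0.5198 0.1186 0.076 ]]
[[0.478  0.1697 0.085 ]
 [0.522  0.1677 0.085 ]
 [0.566  0.1656 0.085 ]
 [0.5238 0.2091 0.085 ]
 [0.5199 0.122  0.085 ]]
red [ 0.6135 -0.1663  0.03  ]
blue [ 0.5038 -0.1758  0.03  ]
dish [0.675  0.0488 0.05  ]
```

```bash
python3 -m crank '{"gripper":[0,0,0,0,0,0],"translation":[[12,0,35],[0,0,45],[0,0,45],[0,0,40],[0,0,15],[0,0,0]],"turn":[[0,0,0],[0,0,0],[0,0,0],[0,0,0],[0,0,0],[0,0,0]]}' 30
python3 - <<'E'
from h import *
plan(.5195,.102,.059,-2.4,1)
g=get_image("wrist");m=cv2.inRange(cv2.cvtColor(g['frame'],cv2.COLOR_RGB2HSV),(15,120,120),(35,255,255));cv2.imwrite("pics/w2.png",g['frame'][:,:,::-1])
print(proj(g,(.5195,.102,.076)),proj(g,(.522,.166,.085)))
E
```

```text
time: 3.5
position: [0.5153, 0.0941, 0.0571]
eef_rot: [[0.052, 0.999, -0.006], [0.999, -0.052, -0.001], [-0.001, -0.006, -1.0]]
contact_force: [-0.1, 1.2, 0.0]
gripper_width: 0.498
finger_force: 0.0
t 3.5 pos [0.5153 0.0941 0.0571] yaw -3.0 tilt [-0.006 -0.001 -1.   ] w 0.498 F [-0.1  1.2  0. ] ff 0.0
[[np.float64(8.2), np.float64(3.8), np.float64(-1.9)]] turn z each -0.6
[328.83743478 277.05583673] [328.94962186 129.89526537]
```

View pics/w2.png

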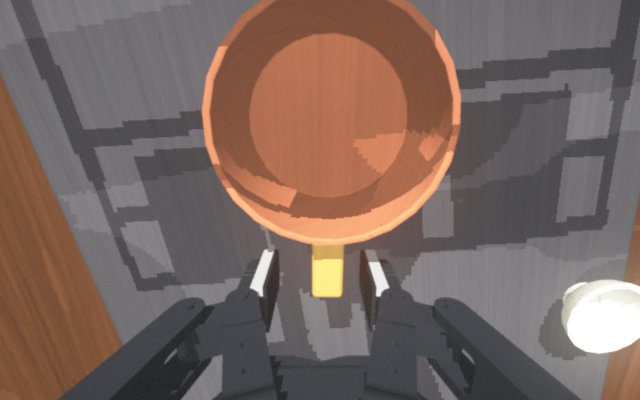

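```bash
python3 -m crank '{"gripper":[0,-1,-1,-1,-1,-1],"translation":[[7,4,-2],[0,0,0],[0,0,0],[0,0,0],[0,0,0],[0,0,0]],"turn":[[0,0,-0.6],[0,0,0],[0,0,0],[0,0,0],[0,0,0],[0,0,0]]}' 40
python3 - <<'E'
from h import *
c,s=np.cos(.0998),np.sin(.0998);w=lambda x,y:(.542+c*x-s*y,-.0062+s*x+c*y)
print("pan tgt",w(.035,.02),"lug tgt",w(.035,-.044))
plan(*w(.035,-.044),.059,5.7,8)
E
```

```text
time: 4.15
position: [0.5227, 0.1029, 0.0628]
eef_rot: [[0.04, 0.999, 0.002], [0.999, -0.04, 0.0], [0.001, 0.002, -1.0]]
contact_force: [-1.2, -0.4, 8.5]
gripper_width: 0.152
finger_force: 40.0
pan tgt (np.float64(0.5748331556457712), np.float64(0.01718768672486786)) lug tgt (np.float64(0.5812097581301509), np.float64(-0.046493856447045026))
t 4.15 pos [0.5227 0.1029 0.0628] yaw -2.27 tilt [ 0.002  0.    -1.   ] w 0.152 F [-1.2 -0.4  8.5] ff 39.990588426589966
[[np.float64(-18.4), np.float64(8.0), np.float64(0.5)], [np.float64(-18.5), np.float64(7.7), np.float64(0.5)], [np.float64(-18.6), np.float64(7.4), np.float64(0.5)], [np.float64(-18.8), np.float64(7.1), np.float64(0.5)], [np.float64(-18.9), np.float64(6.7), np.float64(0.5)], [np.float64(-19.0), np.float64(6.4), np.float64(0.5)], [np.float64(-19.1), np.float64(6.1), np.float64(0.5)], [np.float64(-19.2), np.float64(5.8), np.float64(0.5)]] turn z each -1.0
```

```bash
python3 -m crank '{"gripper":[-1,-1,-1],"translation":[[0,0,-1.5],[0,0,-1],[0,0,0]],"turn":[[0,0,0],[0,0,0],[0,0,0]]}'
```

```text
time: 4.45
position: [0.5219, 0.1025, 0.0639]
eef_rot: [[0.039, 0.999, 0.0], [0.999, -0.039, -0.0], [-0.0, 0.0, -1.0]]
contact_force: [0.3, -1.4, -3.0]
gripper_width: 0.155
finger_force: 39.0
```

```bash
python3 -m crank '{"gripper":[-1,-1,-1,-1,-1,-1,-1,-1],"translation":[[-5,2,0.8],[-9,4,0],[-9,4,0],[-9,4,0],[-9,4,0],[-9,4,0],[-9,4,0],[-9,3.5,0]],"turn":[[0,0,-0.2],[0,0,-0.5],[0,0,-0.5],[0,0,-0.5],[0,0,-0.5],[0,0,-0.5],[0,0,-0.5],[0,0,-0.5]]}'
python3 - <<'E'
from h import *
plan(.5812,-.0465,.0635,5.7,8)
E
```

```text
time: 5.25
position: [0.551, 0.0333, 0.063]
eef_rot: [[-0.025, 1.0, -0.0], [1.0, 0.025, 0.0], [0.0, -0.0, -1.0]]
contact_force: [-1.3, 1.6, -2.2]
gripper_width: 0.155
finger_force: 39.1
t 5.25 pos [0.551  0.0333 0.063 ] yaw 1.45 tilt [-0.  0. -1.] w 0.155 F [-1.3  1.6 -2.2] ff 39.10851716995239
[[np.float64(-10.1), np.float64(3.5), np.float64(-0.1)], [np.float64(-10.1), np.float64(3.4), np.float64(-0.1)], [np.float64(-10.1), np.float64(3.3), np.float64(-0.1)], [np.float64(-10.2), np.float64(3.2), np.float64(-0.1)], [np.float64(-10.2), np.float64(3.1), np.float64(-0.1)], [np.float64(-10.2), np.float64(3.0), np.float64(-0.1)], [np.float64(-10.2), np.float64(3.0), np.float64(-0.1)], [np.float64(-10.3), np.float64(2.9), np.float64(-0.1)]] turn z each -0.53
```

Good; continue, then release and back away upward.

```bash
python3 -m crank '{"gripper":[-1,-1,-1,-1,-1,-1,-1,-1],"translation":[[-10,3.5,0.3],[-10,3.5,0],[-10,3.5,0],[-10,3,0],[-10,3,0],[-10,3,0],[-10,3,0],[-7,2,0]],"turn":[[0,0,-0.5],[0,0,-0.5],[0,0,-0.5],[0,0,-0.5],[0,0,-0.5],[0,0,-0.5],[0,0,-0.5],[0,0,-0.5]]}'
python3 -m crank '{"gripper":[-0.2,-0.1,0,0,0,0,0,0],"translation":[[0,0,0],[0,0,0],[0,0,0],[0,0,0],[0,0,-20],[0,0,-45],[0,0,-45],[0,0,-45]],"turn":[[0,0,0],[0,0,0],[0,0,0],[0,0,0],[0,0,0],[0,0,0],[0,0,0],[0,0,0]]}'
python3 -m crank '{"gripper":[0,0],"translation":[[-20,0,-10],[0,0,0]],"turn":[[0,0,0],[0,0,0]]}'
python3 - <<'E'
from h import *
g=get_image("wrist");cv2.imwrite("pics/w3.png",g['frame'][:,:,::-1])
t=get_image("top")
print([(d['extent'],d['p']) for d in nets.search_frame(g,"pan")],[(d['extent'],d['p']) for d in nets.search_frame(t,"pan")])
plan(.55,.13,.22,5.7,3)
E
```

```text
time: 6.05
position: [0.5797, -0.0423, 0.0628]
eef_rot: [[-0.095, 0.995, 0.0], [0.995, 0.095, 0.0], [0.0, 0.0, -1.0]]
contact_force: [-2.2, 3.6, 3.5]
gripper_width: 0.151
finger_force: 39.8
time: 6.85
position: [0.5788, -0.0411, 0.2191]
eef_rot: [[-0.095, 0.995, -0.001], [0.995, 0.095, -0.0], [0.0, -0.001, -1.0]]
contact_force: [0.9, 0.3, -0.6]
gripper_width: 0.499
finger_force: 0.0
time: 7.05
position: [0.5828, -0.0625, 0.2306]
eef_rot: [[-0.094, 0.996, 0.006], [0.996, 0.094, -0.001], [-0.002, 0.005, -1.0]]
contact_force: [-0.0, 0.1, 0.1]
gripper_width: 0.498
finger_force: 0.0
[([269.4, 0.0, 366.9, 180.8], 0.81)] [([239.0, 168.8, 313.4, 206.0], 0.96)]
t 7.25 pos [ 0.5801 -0.0607  0.2262] yaw 5.43 tilt [-0.003  0.001 -1.   ] w 0.495 F [ 0.6  0.4 -0.2] ff 0.0
[[np.float64(64.2), np.float64(-4.0), np.float64(2.1)], [np.float64(64.2), np.float64(-3.9), np.float64(2.1)], [np.float64(64.2), np.float64(-3.8), np.float64(2.1)]] turn z each -0.09
```

View pics/w3.png

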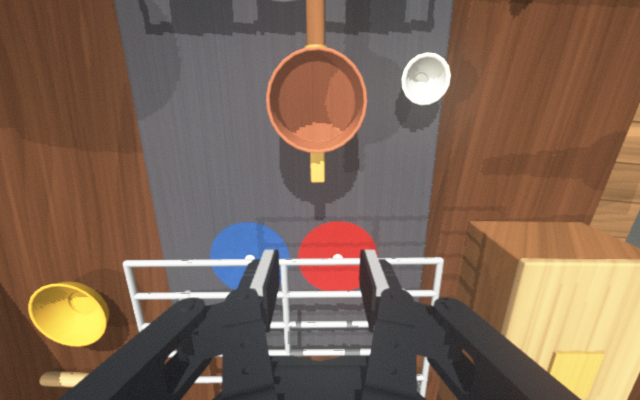

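Run:
```python
from h import *
g=get_image("wrist")
c=ray(g,317,99,.085);l=ray(g,318,182,.076);r=[ray(g,x,99,.085)[0] for x in(267.5,366.5)];h=ray(g,316,20,.076)
print(c.round(4),l.round(4),r,h.round(4),ray(g,338,258,.03).round(4),ray(g,249,259,.03).round(4))
u=(c-l)[:2];u/=np.linalg.norm(u);print("yaw lug",np.degrees(np.arctan2(-u[0],u[1])));u=(h-l)[:2];u/=np.linalg.norm(u);print("yaw hl",np.degrees(np.arctan2(-u[0],u[1])))
p=l[:2]+u*(76+118)/1000;print("grip",p)
plan(*p,.2,5.4,4)
```

```text
[0.5692 0.0246 0.085 ] [ 0.5772 -0.0516  0.076 ] [np.float64(0.5262246411516217), np.float64(0.6121044644355914)] [0.5625 0.0867 0.076 ] [ 0.6117 -0.157   0.03  ] [ 0.5019 -0.169   0.03  ]
yaw lug 5.9808764939466945
yaw hl 6.058322721116766
grip [0.55668764 0.14134839]
t 7.3 pos [ 0.5802 -0.0606  0.2261] yaw 5.44 tilt [-0.003  0.001 -1.   ] w 0.495 F [ 0.2  0.3 -0.4] ff 0.0
[[np.float64(50.8), np.float64(-1.1), np.float64(6.5)], [np.float64(50.8), np.float64(-1.1), np.float64(6.5)], [np.float64(50.8), np.float64(-1.1), np.float64(6.5)], [np.float64(50.8), np.float64(-1.1), np.float64(6.5)]] turn z each 0.01
```

```bash
python3 -m crank '{"gripper":[0,0,0,0,0,0,0],"translation":[[30,-1,0],[45,-1,0],[45,-1,5],[45,-1,10],[38,0,10],[0,0,0],[0,0,0]],"turn":[[0,0,-0.5],[0,0,0],[0,0,0],[0,0,0],[0,0,0],[0,0,0],[0,0,0]]}'
python3 - <<'E'
from h import *
g=get_image("wrist");cv2.imwrite("pics/w4.png",g['frame'][:,:,::-1])
print(proj(g,(.5567,.1413,.076)),proj(g,(.5537,.170,.076)))
plan(.5567,.1413,.062,6,4)
E
```

```text
time: 8.0
position: [0.5555, 0.1412, 0.2014]
eef_rot: [[-0.106, 0.994, -0.003], [0.994, 0.106, -0.001], [-0.001, -0.003, -1.0]]
contact_force: [-0.6, -0.0, -0.4]
gripper_width: 0.498
finger_force: 0.0
[321.41639765 198.51312138] [321.56224958 167.19099514]
t 8.05 pos [0.556  0.1404 0.2019] yaw 5.99 tilt [-0.002 -0.001 -1.   ] w 0.505 F [-0.3 -0.5 -0.2] ff 0.0
[[np.float64(0.2), np.float64(0.2), np.float64(35.0)], [np.float64(0.2), np.float64(0.2), np.float64(35.0)], [np.float64(0.2), np.float64(0.2), np.float64(35.0)], [np.float64(0.2), np.float64(0.2), np.float64(35.0)]] turn z each -0.0
```

View pics/w4.png

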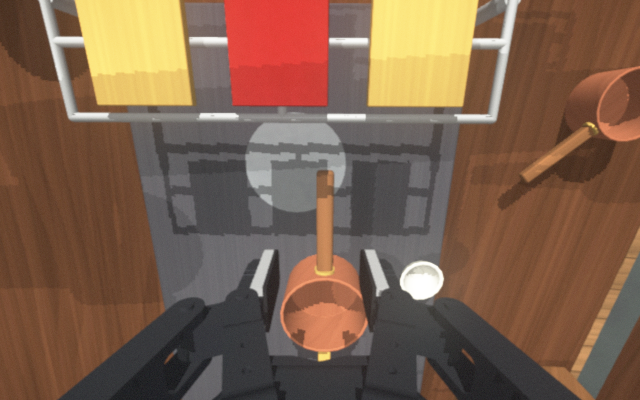

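```bash
python3 -m crank '{"gripper":[0,0,0,0,0,0],"translation":[[-2,3,30],[0,0,40],[0,0,40],[0,0,25],[0,0,3],[0,0,0]],"turn":[[0,0,0],[0,0,0],[0,0,0],[0,0,0],[0,0,0],[0,0,0]]}'
python3 -m crank '{"gripper":[-1,-1,-1,-1,-1],"translation":[[0,0,0],[0,0,0],[0,0,0],[0,0,0],[0,0,0]],"turn":[[0,0,0],[0,0,0],[0,0,0],[0,0,0],[0,0,0]]}' 40
python3 - <<'E'
from h import *
plan(.56,.138,.063,6,4)
E
```

```text
time: 8.65
position: [0.5598, 0.1375, 0.0646]
eef_rot: [[-0.102, 0.995, -0.001], [0.995, 0.102, -0.0], [-0.0, -0.001, -1.0]]
contact_force: [-0.5, 0.9, 1.0]
gripper_width: 0.496
finger_force: 0.0
time: 9.15
position: [0.5608, 0.1389, 0.0658]
eef_rot: [[-0.103, 0.995, 0.003], [0.995, 0.103, 0.001], [0.0, 0.003, -1.0]]
contact_force: [1.3, 2.3, 4.2]
gripper_width: 0.174
finger_force: 43.0
t 9.15 pos [0.5608 0.1389 0.0658] yaw 5.94 tilt [ 0.003  0.001 -1.   ] w 0.174 F [1.3 2.3 4.2] ff 42.99769878387451
[[np.float64(-0.2), np.float64(-0.2), np.float64(0.7)], [np.float64(-0.2), np.float64(-0.2), np.float64(0.7)], [np.float64(-0.2), np.float64(-0.2), np.float64(0.7)], [np.float64(-0.2), np.float64(-0.2), np.float64(0.7)]] turn z each -0.02
```

```bash
python3 -m crank '{"gripper":[-1,-1,-1],"translation":[[0,0,-1],[0,0,0],[0,0,0]],"turn":[[0,0,0],[0,0,0],[0,0,0]]}'
python3 - <<'E'
from h import *
o=observe();print(o['contact_force'],o['moment'])
t=get_image("top");o=observe();print(o['contact_force'],o['moment'],o['position'])
print([(d['extent'],d['p']) for d in nets.search_frame(t,"pan")])
g=get_image("wrist");cv2.imwrite("pics/w5.png",g['frame'][:,:,::-1])
b=blobs(t,(2,100,60),(14,190,255),150);print(b)
E
```

```text
time: 9.45
position: [0.5604, 0.1388, 0.066]
eef_rot: [[-0.103, 0.995, 0.001], [0.995, 0.103, 0.0], [0.0, 0.002, -1.0]]
contact_force: [2.8, 1.6, 3.1]
gripper_width: 0.177
finger_force: 42.9
[2.7569395  1.59170378 3.10125318] [ 0.05415307 -0.62133191  0.19703774]
[2.38158786 2.24342135 4.55690065] [ 0.00331034 -0.66416525  0.25237563] [0.56037184 0.13883369 0.06598875]
[([195.4, 88.2, 240.9, 125.6], 0.95), ([269.2, 167.4, 318.6, 206.1], 0.74)]
[([339.3, 187.5], [0, 0, 640, 400, 152891]), ([290.3, 188.1], [266, 172, 43, 33, 879]), ([195.8, 209.0], [188, 191, 17, 39, 381]), ([255.5, 390.6], [246, 382, 18, 18, 174])]
```

View pics/w5.png

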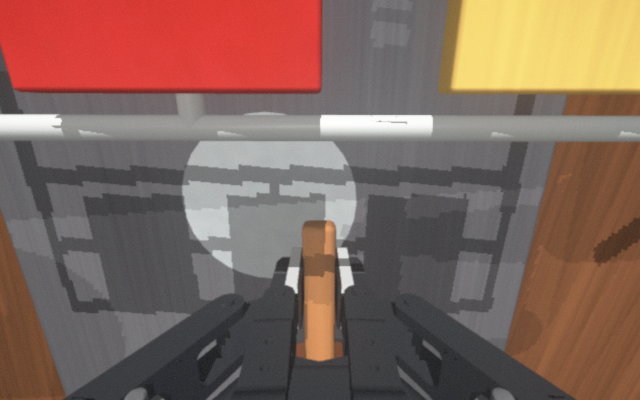

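```bash
python3 -m crank '{"gripper":[-1,-1,-1,-1,-1,-1,-1,-1],"translation":[[0,0,-1],[-4,0,0],[-9,2,0],[-10,2,0],[-10,2,0],[-10,2,0],[-10,2,0],[-7,2,0]],"turn":[[0,0,0],[0,0,0],[0,0,0],[0,0,0],[0,0,0],[0,0,0],[0,0,0],[0,0,0]]}'
python3 - <<'E'
from h import *
o=observe();print(o['position'],o['contact_force'],o['moment'])
t=get_image("top");o=observe();print(o['position'],o['contact_force'],o['moment'])
cv2.imwrite("pics/t6.png",cv2.resize(t['frame'][130:240,220:400,::-1],None,fx=4,fy=4,interpolation=cv2.INTER_CUBIC))
E
```

```text
time: 10.4
position: [0.5777, 0.079, 0.0665]
eef_rot: [[-0.102, 0.995, -0.001], [0.995, 0.102, -0.0], [0.0, -0.001, -1.0]]
contact_force: [-0.8, 5.0, 3.6]
gripper_width: 0.173
finger_force: 42.8
[0.57767543 0.0790341  0.06652179] [-0.8364988   5.01268104  3.59216815] [ 0.61104772  0.19483814 -0.04717186]
[0.5781385  0.07820424 0.06654166] [ 0.66867352 -2.53239602  0.0808516 ] [-0.34084401 -0.06405728 -0.09740626]
```

View pics/t6.png

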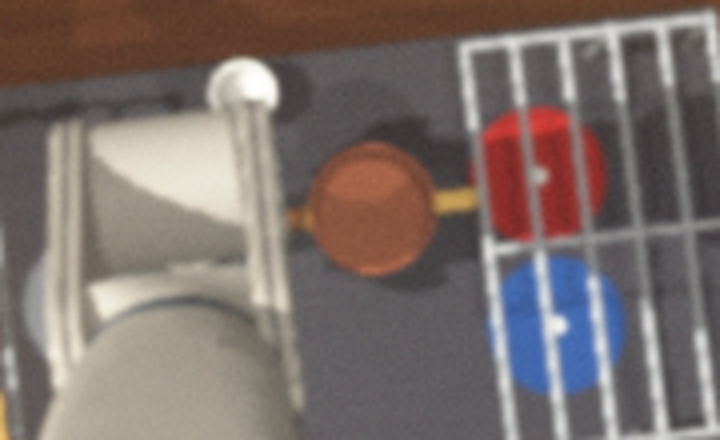

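Run:
```python
from h import *
t=get_image("top");T=lambda u,v:(u/4-.375+220,v/4-.375+130)
c=ray(t,*T(373,208),.085);l=ray(t,*T(473,199),.074);r=ray(t,*T(540.5,175.5),.03);h=ray(t,*T(300,216),.074)
print(c.round(4),l.round(4),r.round(4))
for u in(c-l,h-l):print("yaw",np.degrees(np.arctan2(-u[0],u[1])))
plan(*(np.array(observe()['position'])+[*(np.array([.6132,-.1649])-c[:2]),0]),5.7,1)
```

```text
[ 0.5881 -0.0409  0.085 ] [ 0.5943 -0.112   0.074 ] [ 0.6146 -0.1648  0.03  ]
yaw 4.955986152542546
yaw 4.68379657989386
t 10.5 pos [0.578  0.0785 0.0665] yaw 5.88 tilt [-0.    -0.001 -1.   ] w 0.176 F [ 0.3 -2.6  0.3] ff 42.42317855358124
[[np.float64(-125.9), np.float64(12.3), np.float64(-0.0)]] turn z each 0.18
```

```bash
python3 -m crank '{"gripper":[-1,-1,-1,-1,-1,-1,-1,-1],"translation":[[-6,1,0],[-14,2,0],[-15,2,0],[-15,2,0],[-15,2,0],[-15,2,0],[-15,1,0],[-9,0.5,0]],"turn":[[0,0,0],[0,0,0],[0,0,0],[0,0,0],[0,0,0],[0,0,0],[0,0,0],[0,0,0]]}'
python3 -m crank '{"gripper":[-1,-1],"translation":[[-5,0,0],[0,0,0]],"turn":[[0,0,0],[0,0,0]]}'
python3 - <<'E'
from h import *
plan(.603,-.047,.066,5.8,1)
t=get_image("top")
cv2.imwrite("pics/t7.png",cv2.resize(t['frame'][130:240,240:400,::-1],None,fx=5,fy=5,interpolation=cv2.INTER_CUBIC))
E
```

```text
time: 11.3
position: [0.6012, -0.0237, 0.0667]
eef_rot: [[-0.102, 0.995, 0.0], [0.995, 0.102, -0.0], [-0.0, 0.0, -1.0]]
contact_force: [-1.3, 3.3, 2.5]
gripper_width: 0.176
finger_force: 42.6
time: 11.5
position: [0.6016, -0.0282, 0.0666]
eef_rot: [[-0.103, 0.995, 0.0], [0.995, 0.103, -0.001], [-0.001, 0.0, -1.0]]
contact_force: [1.1, -1.6, 0.4]
gripper_width: 0.176
finger_force: 42.4
t 11.5 pos [ 0.6016 -0.0282  0.0666] yaw 5.9 tilt [ 0.    -0.001 -1.   ] w 0.176 F [ 1.1 -1.6  0.4] ff 42.35347509384155
[[np.float64(-18.9), np.float64(-0.6), np.float64(0.6)]] turn z each 0.1
```

View pics/t7.png

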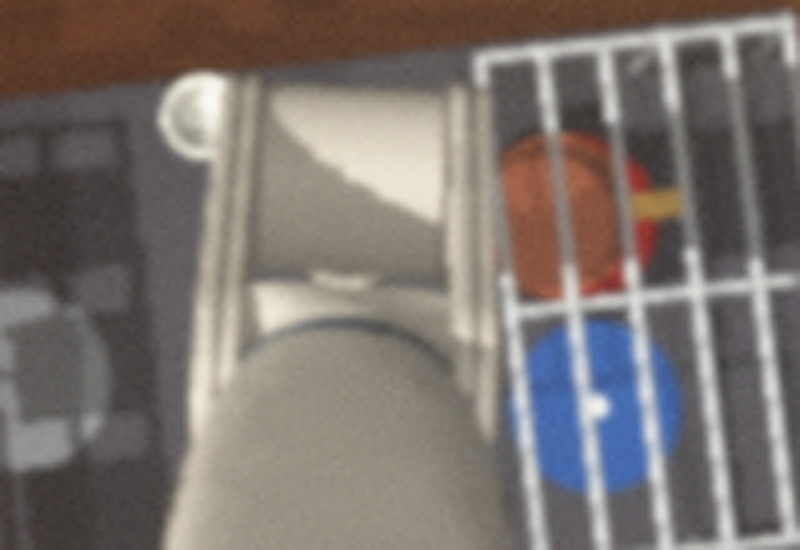

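Run:
```python
from h import *
t=get_image("top");T=lambda u,v:(u/5-.4+240,v/5-.4+130)
l=ray(t,*T(682,202),.074);a=np.radians(5);c=l[:2]+.076*np.array([-np.sin(a),np.cos(a)])
print("lug",l.round(4),"axis",c.round(4),"edge-based",ray(t,*T(559,217),.085).round(4),"blue",ray(t,*T(597,407),.03).round(4))
for s in((.6138,-.1649),):plan(*(np.array(observe()['position'])+[*(np.array(s)-c),0]),5.7,1)
```

```text
lug [ 0.6192 -0.2207  0.074 ] axis [ 0.6125 -0.145 ] edge-based [ 0.6106 -0.1496  0.085 ] blue [ 0.5049 -0.1748  0.03  ]
t 11.6 pos [ 0.6015 -0.0275  0.0666] yaw 5.93 tilt [ 0.    -0.001 -1.   ] w 0.176 F [ 0.8 -2.2 -0.5] ff 42.35631465911865
[[np.float64(-19.9), np.float64(-0.8), np.float64(-0.0)]] turn z each 0.23
```

```bash
python3 -m crank '{"gripper":[-1,-1,-1,-1,-1],"translation":[[-4,0,0],[-7,0.2,0],[-6,0,0],[-1,0,0],[0,0,0]],"turn":[[0,0,0],[0,0,0],[0,0,0],[0,0,0],[0,0,0]]}'
python3 - <<'E'
from h import *
plan(.6035,-.0455,.066,5.8,1)
E
```

```text
time: 12.1
position: [0.6036, -0.0455, 0.0667]
eef_rot: [[-0.103, 0.995, 0.0], [0.995, 0.103, -0.0], [-0.001, 0.0, -1.0]]
contact_force: [-0.2, -1.8, 0.2]
gripper_width: 0.175
finger_force: 42.3
t 12.1 pos [ 0.6036 -0.0455  0.0667] yaw 5.92 tilt [ 0. -0. -1.] w 0.175 F [-0.2 -1.8  0.2] ff 42.31274127960205
[[np.float64(-0.0), np.float64(-0.2), np.float64(0.7)]] turn z each 0.12
```

Release, rise, back off to the middle and check the placing.

```bash
python3 -m crank '{"gripper":[-0.3,-0.2,-0.1,0,0,0,0,0],"translation":[[0,0,0],[0,0,0],[0,0,0],[0,0,0],[0,0,-25],[0,0,-45],[0,0,-45],[0,0,-45]],"turn":[[0,0,0],[0,0,0],[0,0,0],[0,0,0],[0,0,0],[0,0,0],[0,0,0],[0,0,0]]}'
python3 -m crank '{"gripper":[0,0,0,0,0,0,0],"translation":[[-30,-15,-30],[-40,-30,0],[-40,-30,0],[-40,-30,0],[-40,-30,0],[0,0,0],[0,0,0]],"turn":[[0,0,0],[0,0,0],[0,0,0],[0,0,0],[0,0,0],[0,0,0],[0,0,0]]}'
python3 - <<'E'
from h import *
plan(.45,-.43,.25,90,8)
t=get_image("top");w=get_image("wrist")
a=cv2.resize(t['frame'][130:230,320:400,::-1],(480,600),interpolation=cv2.INTER_CUBIC);b=w['frame'][:,:,::-1]
b=cv2.resize(b,(320,200));o=np.zeros((600,800,3),np.uint8);o[:,:480]=a;o[:200,480:]=b;o[200:400,480:]=cv2.resize(t['frame'][150:250,400:560,::-1],(320,200),interpolation=cv2.INTER_CUBIC)
cv2.imwrite("pics/t8.png",o);cv2.imwrite("pics/w8.png",w['frame'][:,:,::-1])
print([(d['extent'],d['p']) for d in nets.search_frame(t,"pan")])
E
```

```text
time: 12.9
position: [0.6032, -0.0448, 0.2283]
eef_rot: [[-0.103, 0.995, -0.001], [0.995, 0.103, 0.0], [0.0, -0.001, -1.0]]
contact_force: [0.8, -0.4, 0.2]
gripper_width: 0.506
finger_force: 0.0
time: 13.6
position: [0.4883, -0.2487, 0.2569]
eef_rot: [[-0.1, 0.995, 0.0], [0.995, 0.1, 0.0], [0.0, 0.0, -1.0]]
contact_force: [0.8, 0.6, -0.2]
gripper_width: 0.501
finger_force: 0.0
t 13.6 pos [ 0.4883 -0.2487  0.2569] yaw 5.76 tilt [ 0.  0. -1.] w 0.501 F [ 0.8  0.6 -0.2] ff 0.0
[[np.float64(-22.1), np.float64(-7.0), np.float64(0.9)], [np.float64(-20.4), np.float64(-11.0), np.float64(0.9)], [np.float64(-18.1), np.float64(-14.5), np.float64(0.9)], [np.float64(-15.1), np.float64(-17.6), np.float64(0.9)], [np.float64(-11.6), np.float64(-20.0), np.float64(0.9)], [np.float64(-7.8), np.float64(-21.8), np.float64(0.9)], [np.float64(-3.7), np.float64(-22.9), np.float64(0.9)], [np.float64(0.6), np.float64(-23.2), np.float64(0.9)]] turn z each -10.53
[([305.3, 155.6, 383.4, 189.3], 0.68), ([196.3, 86.4, 238.4, 121.8], 0.55)]
```

View pics/t8.png

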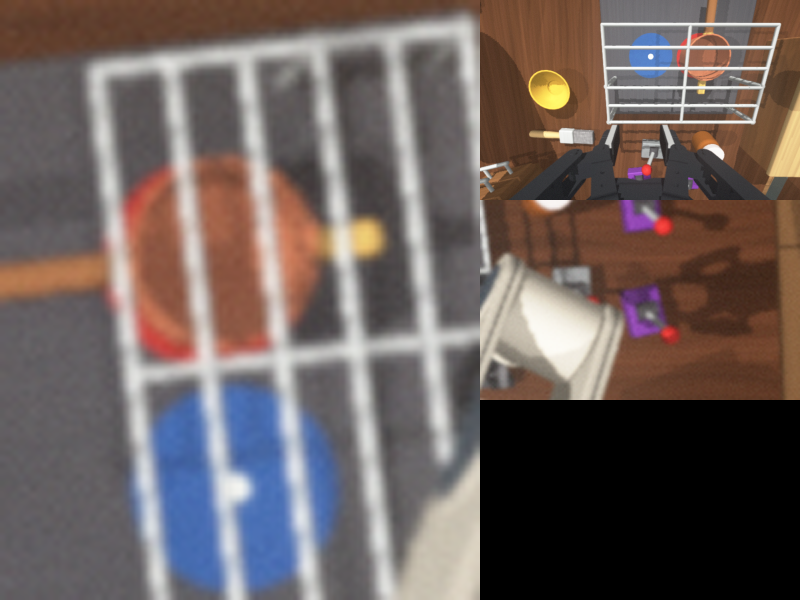

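Run:
```python
from h import *
t=get_image("top");w=get_image("wrist");T=lambda u,v:(u/6-.42+320,v/6-.42+130)
c=ray(t,*T(226,251),.085);l=ray(t,*T(385,238),.074);b=ray(t,*T(237,487),.03)
a=np.radians(5);print("rim",c.round(4),"via lug",(l[:2]+.076*np.array([-np.sin(a),np.cos(a)])).round(4),"yaw",np.degrees(np.arctan2(-(c-l)[0],(c-l)[1])),"blue",b.round(4))
cc=.0998;print("red from blue",b[:2]+.11*np.array([np.cos(cc),np.sin(cc)]))
for n,g in(("w",w),("t",t)):
  for q in("switch","switch_base","switch_tip"):
    for d in nets.search_frame(g,q)[:4]:
        e=d['extent'];print(n,q,np.round(e),round(d['p'],2),"z.012",ray(g,(e[0]+e[2])/2,(e[1]+e[3])/2,.0125).round(3))
  for cen,s in blobs(g,(0,190,100),(6,255,255),12)+blobs(g,(174,190,100),(180,255,255),12):print(n,"red",cen,s,ray(g,*cen,.092).round(4))
for n,g in(("w",w),):
  m=cv2.cvtColor(g['frame'],cv2.COLOR_RGB2HSV);print(m[285:345:4,320:372:4,1].tolist())
```

```text
rim [ 0.6148 -0.1661  0.085 ] via lug [ 0.6143 -0.1671] yaw 4.562419458246156 blue [ 0.5056 -0.1751  0.03  ]
red from blue [ 0.61506297 -0.16411933]
w switch [324. 302. 348. 352.] 0.65 z.012 [ 0.541 -0.487  0.013]
w switch_base [297. 337. 342. 358.] 0.91 z.012 [ 0.519 -0.529  0.013]
w switch_base [416. 353. 434. 380.] 0.71 z.012 [ 0.694 -0.549  0.013]
w switch_base [323. 280. 365. 352.] 0.56 z.012 [ 0.55  -0.465  0.013]
w switch_tip [320. 307. 348. 352.] 0.71 z.012 [ 0.539 -0.492  0.013]
w switch_tip [399.   0. 501. 191.] 0.56 z.012 [ 0.635 -0.139  0.013]
w red [332.4, 340.3] [323, 330, 19, 21, 164] [ 0.5261 -0.4401  0.092 ]
t switch [481. 153. 495. 170.] 0.52 z.012 [ 0.646 -0.565  0.012]
t switch_base [470. 140. 497. 170.] 0.66 z.012 [ 0.665 -0.552  0.012]
t switch_base [470. 193. 498. 222.] 0.64 z.012 [ 0.508 -0.548  0.012]
t switch_base [440. 185. 454. 196.] 0.46 z.012 [ 0.562 -0.439  0.012]
t switch_tip [492. 212. 500. 220.] 0.58 z.012 [ 0.483 -0.583  0.013]
t switch_tip [485. 157. 496. 167.] 0.42 z.012 [ 0.643 -0.571  0.012]
t red [492.0, 162.6] [488, 159, 8, 8, 44] [ 0.6329 -0.
[... 258 characters left out ...]
, 0, 4, 2, 4, 6, 2, 38, 30], [130, 2, 7, 5, 0, 8, 6, 9, 8, 11, 2, 38, 42], [113, 3, 3, 1, 3, 5, 7, 5, 5, 2, 3, 39, 51], [117, 4, 4, 3, 3, 12, 5, 7, 11, 3, 5, 7, 50], [126, 1, 1, 4, 4, 2, 4, 5, 15, 3, 4, 2, 33], [124, 3, 3, 1, 3, 4, 6, 10, 12, 3, 1, 6, 33], [135, 123, 118, 102, 55, 6, 8, 62, 22, 14, 11, 3, 41], [139, 132, 132, 118, 7, 4, 86, 121, 131, 120, 120, 119, 49], [141, 137, 129, 129, 4, 8, 138, 132, 135, 137, 134, 131, 93], [142, 141, 155, 161, 36, 18, 135, 130, 133, 140, 143, 135, 128], [137, 179, 193, 191, 189, 176, 134, 130, 135, 135, 140, 134, 137], [148, 189, 189, 182, 191, 185, 126, 131, 126, 139, 135, 139, 137], [146, 193, 183, 173, 187, 189, 133, 140, 127, 139, 132, 133, 138]]
```

```bash
python3 -m crank '{"gripper":[-1,-1,-1,-1,-1,-1,-1],"translation":[[-30,-8,0],[-40,-11,0],[-40,-11,15],[-40,-11,20],[-34,-11,20],[0,0,0],[0,0,0]],"turn":[[0,0,0],[0,0,0],[0,0,0],[0,0,0],[0,0,0],[0,0,0],[0,0,0]]}'
python3 - <<'E'
from h import *
plan(.47,-.437,.085,5.7,1)
for n in("wrist","top","scene"):
  g=get_image(n)
  h=cv2.cvtColor(g['frame'],cv2.COLOR_RGB2HSV);m=((h[...,1]<45)&(h[...,2]>60)).astype(np.uint8)
  P=[proj(g,(x,y,.02)) for x in(.46,.63) for y in(-.39,-.48)];P=np.array(P);lo=np.maximum(P.min(0),0).astype(int);hi=P.max(0).astype(int);print(n,lo,hi)
  k=np.zeros_like(m);k[lo[1]:hi[1],lo[0]:hi[0]]=1;k&=m
  nn,l,s,c=cv2.connectedComponentsWithStats(k)
  for i in range(1,nn):
    if s[i][4]>60:
      v,u=np.where(l==i);W=np.array([ray(g,a,b,.025)[:2] for a,b in zip(u,v)],np.float32);r=cv2.minAreaRect(W*1000);print(n,s[i],"rect mm",np.round(r[0]),np.round(r[1]),round(r[2],1),"med",np.median(W,0))
  for cen,s in blobs(g,(0,190,100),(6,255,255),12):print(n,"red",cen,s[4],ray(g,*cen,.092).round(4))
  # ascii map
  if n=="wrist":
    for b in range(lo[1],hi[1],6):print(''.join('r' if h[b,a,1]>175 and (h[b,a,0]<7) else '#' if m[b,a] and h[b,a,2]>90 else 'd' if m[b,a] else '.' for a in range(lo[0],hi[0],4)))
E
```

```text
time: 14.85
position: [0.4556, -0.4364, 0.2008]
eef_rot: [[-0.102, 0.995, -0.001], [0.995, 0.102, 0.001], [0.002, -0.001, -1.0]]
contact_force: [0.8, 0.5, -0.6]
gripper_width: 0.002
finger_force: 0.0
t 14.85 pos [ 0.4556 -0.4364  0.2008] yaw 5.83 tilt [-0.001  0.001 -1.   ] w 0.002 F [ 0.8  0.5 -0.6] ff 0.0
[[np.float64(-2.0), np.float64(14.2), np.float64(115.8)]] turn z each 0.13
wrist [319 140] [488 235]
wrist [ 369  163   73   51 2740] rect mm [ 546. -432.] [73. 52.] 1.7 med [ 0.5450988  -0.42732355]
wrist red [485.1, 332.1] 43 [ 0.6331 -0.553   0.092 ]
...........................................
...........................................
...........................................
...........................................
..............######.......................
..............#################............
..............#################............
..............################.............
.............#################.............
.............#################.............
.............######rrrr.######.............
.............####.rr.....####..............
.................rrr...rr####..............
..................rrrrrrr..................
...................rrrrr...................
...........................................
top [430 166] [462 225]
top [436 183  20  25 388] rect mm [ 547. -431.] [56. 71.] 89.1 med [ 0.55294573 -0.42901352]
top red [492.0, 162.4] 47 [ 0.6335 -0.5462  0.092 ]
top red [201.3, 208.2] 304 [0.5188 0.2694 0.092 ]
top red [456.0, 201.3] 22 [ 0.5256 -0.4408  0.092 ]
scene [185 193] [219 232]
scene [195 197  17  27 314] rect mm [ 537. -432.] [119.  55.] 2.4 med [ 0.55175185 -0.4334041 ]
scene red [169.2, 184.6] 20 [ 0.4789 -0.5508  0.092 ]
scene red [407.0, 192.1] 13 [0.5042 0.2799 0.092 ]
scene red [531.9, 198.1] 12 [0.5264 0.7053 0.092 ]
scene red [160.6, 219.7] 22 [ 0.6334 -0.5473  0.092 ]
```

```bash
python3 -m crank '{"gripper":[-1,-1,-1,-1,-1,-1],"translation":[[0,0,30],[0,0,40],[0,0,35],[0,0,13],[0,0,0],[0,0,0]],"turn":[[0,0,0],[0,0,0],[0,0,0],[0,0,0],[0,0,0],[0,0,0]]}'
python3 -m crank '{"gripper":[-1,-1,-1,-1,-1,-1,-1,-1],"translation":[[-0.5,10,0],[-0.5,10,0],[-0.5,10,0],[-0.5,10,0],[-0.5,10,0],[-0.5,10,0],[-0.5,10,0],[-0.5,10,0]],"turn":[[0,0,0],[0,0,0],[0,0,0],[0,0,0],[0,0,0],[0,0,0],[0,0,0],[0,0,0]]}'
python3 -m crank '{"gripper":[-1,-1,-1,-1,-1],"translation":[[0,5,0],[0,5,0],[0,4,0],[0,0,0],[0,0,0]],"turn":[[0,0,0],[0,0,0],[0,0,0],[0,0,0],[0,0,0]]}'
```

```text
time: 15.6
position: [0.4573, -0.4365, 0.0853]
eef_rot: [[-0.104, 0.995, 0.001], [0.995, 0.104, -0.001], [-0.002, 0.001, -1.0]]
contact_force: [0.1, 0.5, -0.4]
gripper_width: -0.003
finger_force: 0.0
time: 16.4
position: [0.537, -0.4319, 0.0836]
eef_rot: [[-0.103, 0.995, -0.0], [0.995, 0.103, 0.0], [0.0, -0.0, -1.0]]
contact_force: [-1.4, -0.4, 0.0]
gripper_width: -0.0
finger_force: 0.5
time: 16.9
position: [0.5501, -0.4304, 0.0837]
eef_rot: [[-0.103, 0.995, 0.0], [0.995, 0.103, 0.0], [0.0, 0.0, -1.0]]
contact_force: [0.7, -0.2, -0.3]
gripper_width: 0.001
finger_force: 0.0
```

```bash
python3 -m crank '{"gripper":[-1,-1,-1],"translation":[[0,4,0],[0,3,0],[0,0,0]],"turn":[[0,0,0],[0,0,0],[0,0,0]]}'
python3 -m crank '{"gripper":[-1,-1,-1],"translation":[[0,3,0],[0,3,0],[0,0,0]],"turn":[[0,0,0],[0,0,0],[0,0,0]]}'
python3 - <<'E'
from h import *
for n in("wrist","scene","top"):
  g=get_image(n)
  for cen,s in blobs(g,(0,170,80),(7,255,255),8):
    p=ray(g,*cen,.092)
    if abs(p[0]-.55)<.1 and abs(p[1]+.43)<.06:print(n,cen,s[4],p.round(4))
E
```

```text
time: 17.2
position: [0.5574, -0.4297, 0.0837]
eef_rot: [[-0.103, 0.995, 0.0], [0.995, 0.103, -0.0], [-0.0, 0.0, -1.0]]
contact_force: [0.1, -0.2, 0.1]
gripper_width: 0.002
finger_force: 0.0
time: 17.5
position: [0.5613, -0.4292, 0.0835]
eef_rot: [[-0.104, 0.995, -0.004], [0.995, 0.104, 0.001], [0.001, -0.004, -1.0]]
contact_force: [-7.8, -1.5, 2.5]
gripper_width: 0.002
finger_force: 4.3
wrist [373.6, 281.1] 1095 [ 0.587 -0.427  0.092]
scene [197.1, 208.2] 40 [ 0.5834 -0.4347  0.092 ]
```

```bash
python3 -m crank '{"gripper":[-1,-1,-1,-1,-1,-1,-1,-1],"translation":[[0,-10,0],[0,-25,0],[0,-35,0],[0,-25,-20],[0,0,-45],[0,0,-45],[0,0,0],[0,0,0]],"turn":[[0,0,0],[0,0,0],[0,0,0],[0,0,0],[0,0,0],[0,0,0],[0,0,0],[0,0,0]]}'
python3 - <<'E'
from h import *
for n in("wrist","scene","top"):
  g=get_image(n)
  for cen,s in blobs(g,(0,170,80),(7,255,255),8):
    p=ray(g,*cen,.092)
    if abs(p[0]-.55)<.1 and abs(p[1]+.43)<.06:print(n,cen,s[4],p.round(4))
  if n=="top":
    print([(d['extent'],d['p']) for d in nets.search_frame(g,"pan")])
    for cen,s in blobs(g,(15,120,100),(35,255,255),8):
      p=ray(g,*cen,.074)
      if abs(p[0]-.62)<.06 and abs(p[1]+.23)<.06:print("lug",p.round(4),s)
E
```

```text
time: 18.45
position: [0.4691, -0.4395, 0.1954]
eef_rot: [[-0.103, 0.995, 0.003], [0.995, 0.103, -0.002], [-0.003, 0.003, -1.0]]
contact_force: [0.8, -1.0, -0.3]
gripper_width: 0.001
finger_force: 0.0
wrist [459.5, 211.9] 650 [ 0.5875 -0.4327  0.092 ]
scene [196.6, 208.4] 35 [ 0.5843 -0.4363  0.092 ]
top [452.7, 179.4] 67 [ 0.5873 -0.4333  0.092 ]
[([195.8, 84.8, 243.1, 125.0], 0.94), ([304.3, 154.5, 384.5, 190.3], 0.74)]
lug [ 0.6215 -0.2356  0.074 ] [379, 167, 5, 6, 20]
```

The ball stayed at about x = 0.586, which is fully over, and the pan has not moved. Handing in.

```bash
python3 -c "
from station import ticket
print(ticket.close_job())"
```

```text
the job is handed in; nothing more can be done
None
```

Job handed in at about 18.6 s of robot time: the pan stands released about 2–3 mm from the red spot's centre by camera measurement, handle out to the middle, and the switch lever is against its far stop, on; the hand-in gave no verdict.

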